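# Start the coarse bolt in the nut plate with the hand crank

### The job

A bolt sits unstarted on the thread of the nut plate in the hand-cranked bolt starter. Holding the crank's upright grip, turn it backward (anticlockwise seen from above) until the bolt drops off the thread end, stop soon after, then turn it one turn forward (clockwise) from where it dropped and no farther, so that the bolt is started. Finish while still gripping the crank's grip and keeping it still; leave the two loose nuts and the wrench beside it where they lie.

Things in the scene. Friction and masses are not known exactly. Their poses are not given: they have to be found in the camera images.
- axis_top (a point): fixed point on the vertical turning axis of the crank, at the top face of the crank arm, 142 mm above the table. The bolt starter is a grey steel C-frame on a 190 x 120 mm base plate, the crank its topmost part; under the crank a bolt hangs over a round steel nut plate (boss 61 mm across, mouth 60 mm above the table).
- grip: the crank's upright grip: black cylinder 25 mm across, 52 mm tall, origin at its centre, 172 mm above the table always, 65 mm from the turning axis, at the outer end of the flat crank arm (26 mm wide, top face 142 mm above the table). It spins freely about its own axis, so it can be pinched from above at any yaw and led round a circle without turning the gripper.
- crank (a joint): crank angle in rad, growing as the crank turns clockwise seen from above (forward), falling anticlockwise (backward); its zero says nothing of where the thread begins. Turning takes 1 to 2 N at the grip; the crank neither rises nor sinks, stays where it is left and has no stop within two turns.
- bolt (a joint): how far the bolt has sunk, in m. It turns with the crank and slides down in its hub by its own weight. Thread pitch 10 mm: it climbs 10 mm per backward turn and sinks 10 mm per forward turn. At the thread end it reads 0.001 and then drops to 0.011 within 0.2 s (0.5 to 5 rad back from the start, different every time); one forward turn after the drop it reads 0.021.
- rod_top (a point): top centre of the brass drive rod, 16 mm across, part of the bolt, standing up through the crank's hub on the turning axis; it shows the bolt's height: 25 mm above the crank arm's top face when the bolt reads 0, and lower by as much as the bolt has sunk.
- nut_a_mid (a point): loose hex nut, 46 mm across flats, 24 mm high, centre; bystander near the starter
- nut_b_mid (a point): loose hex nut like the other, centre; bystander near the starter
- wrench_grip (a point): wrench lying on the bench, a point on its handle; bystander
Mind the look-alikes: they are no part of the job. Leave any purple or red look-alike of the part that bears axis_top alone.

How it is judged:
By the outcome, as a careful person would: the job done as asked, in the order asked, and still so for the second after the job is handed in, while the arm keeps its last pose, push and grip.
It also fails if it takes over 69 s, if anything falls off the work surface, if the arm or the gripper's body presses on something with over 40 N, if the wrist force passes 120 N, or if a joint passes its speed limit or range.

### The arm

A 6-joint arm with a two-finger parallel gripper is mounted at the origin on the work surface. World frame = base frame: x ahead of the robot, y to its left, z up, the work surface at z = 0. Lengths are in m, angles in degrees, forces in N, time in s.
With the tool pointing down it reaches from about 0.35 to 0.875 m from the base axis. Payload 4.2 kg.
Tool frame: the origin (TCP) lies between the finger pads; the fingertips stand 17 mm ahead of it and the grasp point (between the pads) lies 2 mm behind it; z points along the fingers, y is the line along which they close (so a half turn about z gives the same grasp; the last joint's range is limited). The gripper opens to 87 mm and grips with 3 to 60 N. Pads are 19 mm wide; open, the fingers measure 117 mm over their backs; the gripper's body (75 mm by 190 mm) begins 51 mm behind the grasp point.
Start: joints at [-52.85, 22.042, 0.453, 0, -68.411, -14.817], TCP at [0.238, -0.578, 0.24] pointing down, gripper open.
Joint ranges: [-179.83, 179.83], [-69.29, 118.12], [-61.27, 80.66], [-181.25, 117.63], [-171.15, -9.14], [-177.46, 177.46]. Speed limits (degrees/s): [159.86, 159.86, 180, 180, 180, 180].

### API

Orientations are given as a 3x3 rotation matrix whose columns are the frame's x, y, z axes.
In Python, from station import sense, capture, r, masks_of gives the robot as it stands.
- The arm moves only by the tool apply_moves, never from a script. Its argument "steps" is a list that holds one entry, the list of rows, each a list of 7 numbers: the opening, from 0 (shut) to 1 (fully open), then the shift along the tool's x, y, z in mm, then the turn, a rotation vector about the tool's x, y, z in rad. A call has 1 to 12 rows; each row shifts and turns the commanded pose from where the row before left it, along the tool's axes as they then stand; what a row does not reach is not made up. A row lasts 1/8 s, in which the tool goes at most 62.5 mm and 10.7 degrees, less where a joint would pass 70% of its speed; a pose out of reach is approached as far as the arm can. A call with a gripper value outside its range is refused whole. The fingers move at their own pace and stop on an object; the grip force is fixed at half the most. Time passes only in rows, so rows that do not move let the fingers close. It gives the time, the measured TCP pose, the force and the opening at its end, in the units of the state.
- sense(): the state, without advancing time (a new reading comes with each control period).
- capture(name): name is "side" or "top"; returns a dict with "color" (384x512x3 uint8, red, green, blue), "vfov" (degrees; the focal length in pixels is half the picture's height over the tangent of half this angle, whatever the lens; pixels are square), "cx", "cy" (the principal point, pixels), "dist" ([k1, k2, p1, p2, k3] as OpenCV has them; the pictures are not rectified), "T" (4x4, takes a point from camera to world coordinates). Camera axes: x right, y down, z forward; pixel columns grow to the right and rows downward; lengths in m; the calibration is good to about 2 mm. A picture is of the moment at which its call begins. There is no depth.
- r.finish_job(): hands the job in, once; it reports no verdict.
Trained networks look in a picture, given as the dict that the camera call returned (one of the last four; its "shot" number tells which), for a name from the list of things; names that differ only in an ending like _2 or _b are one class to them, and where a whole thing is asked for, a point or a joint stands for the part that bears it (a point fixed in the world has none). Each returns a list of dicts, best first, with "confidence" (0 to 1); they miss things now and then, are a little off and sometimes report something else, mostly with a low value. They report only what shows in the picture. A call takes as long as a camera call. They do not tell look-alikes from the thing itself.
- masks_of(picture, thing): "pixels" (384x512 bool, what is visible of it) and "box" ([left, top, width, height] in pixels, round what is visible of it).
The state is a dict: "time_s": time; "joints": joint angles; "joint_velocities": joint speeds; "effort": joint torques, N m; "tcp_pos": TCP position; "ee_rot": TCP orientation; "wrist_force": force on the tool from outside, world axes, zero at the start; "moment": the same for the moment, N m; "gripper_width": opening from 0.0 (shut) to 1.0 (fully open).
Only numpy, scipy, OpenCV 4.12 (cv2) and the standard library are available. Lean on these libraries where they do the work, as an engineer would, in place of code of your own. Each camera call takes 0.05 s, during which the arm holds its last target. There are 200 camera calls.

## Working session

There is one attempt and no reset: what is moved stays moved. The work goes in short steps, Python scripts to look and compute and a tool call to move; the robot and the scene stay as the last step left them, time stands still between calls to the robot, and variables do not carry over. Pictures are saved under pics/ and viewed, on a budget of 10 in all, crops included, one or two more only if the job needs it, and the job is handed in when it is done.

Besides the shell and the picture viewer there is one more tool, called after "Emit:" by a JSON object that holds its "name" and its "arguments". apply_moves: Moves the arm, as the interface text tells. Its arguments: {"type":"object","properties":{"steps":{"type":"array","items":{"type":"array","items":{"type":"array","items":{"type":"number"}}}}},"required":["steps"]}

```bash
mkdir -p pics; ls
python3 - <<'E'
from station import sense,capture
import cv2,numpy as np
s=sense();print(s)
ims=[]
for n in ("side","top"):
    c=capture(n);print(n,c["vfov"],c["cx"],c["cy"],c["dist"],c["T"].tolist() if hasattr(c["T"],'tolist') else c["T"])
    cv2.imwrite(f"pics/{n}0.png",cv2.resize(c["color"][:,:,::-1],(768,576),interpolation=cv2.INTER_CUBIC))
E
```

```text
pics
{'time_s': 0.0, 'joints': array([-5.28481325e+01,  2.20912946e+01,  3.80303504e-01, -2.90408676e-02,
       -6.84117875e+01, -1.48163422e+01]), 'joint_velocities': array([-0.05775387,  0.02139923,  0.01171503, -0.00415252, -0.0103124 ,
       -0.01632772]), 'effort': array([ 6.79645473e-04, -3.90658486e+01,  1.87407392e+01,  4.21986088e+00,
        1.10988037e-02, -1.98812522e-04]), 'tcp_pos': array([ 0.23732097, -0.57757922,  0.2384574 ]), 'ee_rot': array([[-9.25045270e-01, -3.79855769e-01, -9.18481084e-04],
       [-3.79856868e-01,  9.25043129e-01,  1.99256221e-03],
       [ 9.27483666e-05,  2.19210159e-03, -9.99997593e-01]]), 'wrist_force': array([-0.41026381, -0.63441934, -0.14401858]), 'moment': array([-0.07460759,  0.02211892, -0.02147087]), 'gripper_width': 0.995192808871306}
side 56.09050649729666 253.26178877108953 189.82549633261857 [-0.01448826  0.          0.          0.          0.        ] [[-0.9791509382924808, -0.1514164930394628, 0.135412280375839, 0.33070465438292596], [-0.2029272062353987, 0.6990428762997802, -0.6856818548452528, 0.7151529932900365], [0.009164551841223353, -0.6988648672884914, -0.7151950141460642, 0.9130122870359325], [0.0, 0.0, 0.0, 1.0]]
top 45.01251619193062 262.12340046648256 193.40396016148446 [-0.01901718  0.          0.          0.          0.        ] [[-0.02128843284267512, -0.9858434036353426, 0.16631171376600562, 0.28650981407770687], [-0.9997713428523393, 0.021327227878853775, -0.0015528561536608623, -0.04709972915420358], [-0.0020160948225292114, -0.16630674327785486, -0.9860720067530465, 1.2340251127996231], [0.0, 0.0, 0.0, 1.0]]
```

View pics/side0.png

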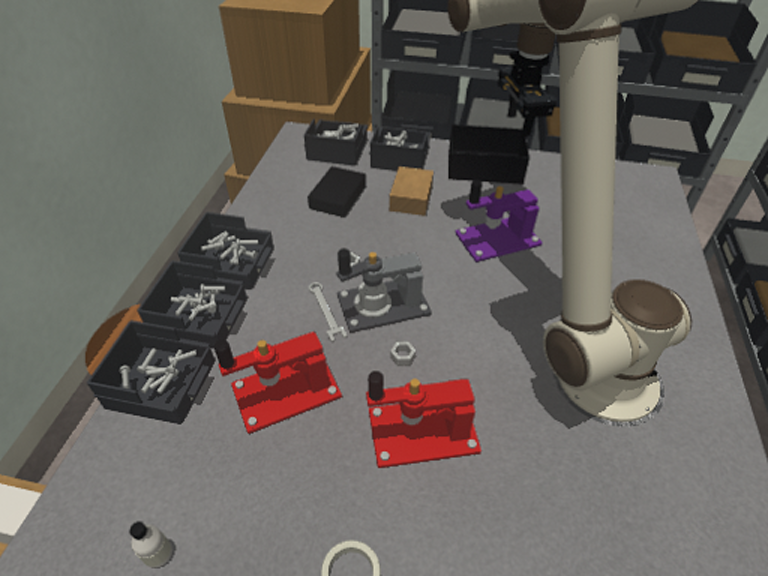

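View pics/top0.png

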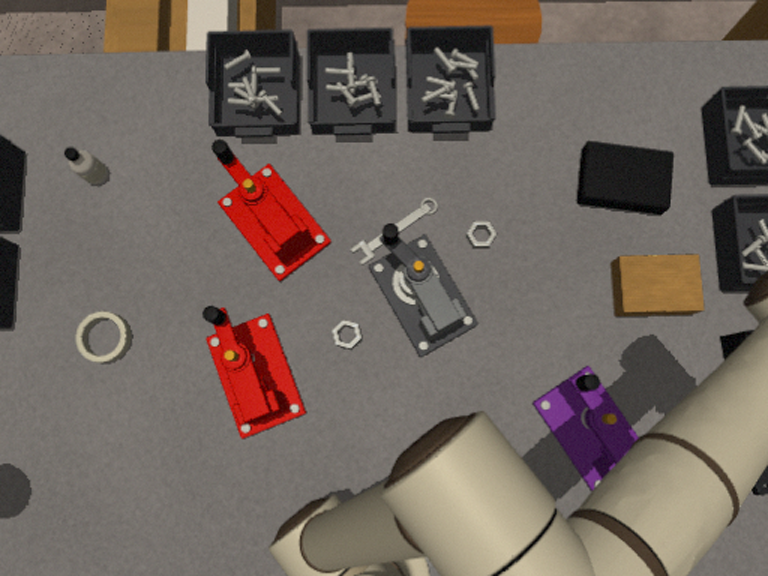

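The side picture shows four starters: grey with its grip at (344,262) and rod at (373,258), two red at (262,350) and (414,388), and one purple at (500,195). Only the grey one fits "grey steel C-frame". In the top picture it has its rod at (418,266) and grip at (390,234), with the nuts at (482,235) and (347,334) and the wrench at (400,230). Next I'll measure it and confirm with a crop.

```bash
cat > h.py <<'E'
import numpy as np,cv2
from station import sense,capture,masks_of
def K(c):
    f=c["color"].shape[0]/2/np.tan(np.radians(c["vfov"])/2)
    return np.array([[f,0,c["cx"]],[0,f,c["cy"]],[0,0,1]])
def ray(c,uv):
    p=cv2.undistortPoints(np.array([[uv]],float),K(c),np.array(c["dist"],float))[0,0]
    T=np.array(c["T"]);return T[:3,3],T[:3,:3]@np.array([p[0],p[1],1])
def atz(c,uv,z):
    o,d=ray(c,uv);return o+d*(z-o[2])/d[2]
def proj(c,P):
    Ti=np.linalg.inv(np.array(c["T"]));r,_=cv2.Rodrigues(Ti[:3,:3])
    return cv2.projectPoints(np.array(P,float).reshape(-1,3),r,Ti[:3,3],K(c),np.array(c["dist"],float))[0][:,0]
def tri(c1,u1,c2,u2):
    (o1,d1),(o2,d2)=ray(c1,u1),ray(c2,u2)
    A=np.stack([d1,-d2],1);s=np.linalg.lstsq(A,o2-o1,rcond=None)[0]
    a,b=o1+s[0]*d1,o2+s[1]*d2;return (a+b)/2,np.linalg.norm(a-b)
def brass(c,uv,w=14):
    """centroid of brass-coloured pixels near uv, count"""
    u,v=map(int,uv);im=c["color"].astype(int)[v-w:v+w,u-w:u+w]
    m=(im[...,0]>im[...,2]*1.8)&(im[...,0]>90)&(im[...,1]>im[...,2]*1.2)
    ys,xs=np.nonzero(m);return (xs.mean()+u-w,ys.mean()+v-w,len(xs),ys.min()+v-w,ys.max()+v-w) if len(xs) else None
E
python3 - <<'E'
from h import *
s,t=capture("side"),capture("top")
bs,bt=brass(s,(373/1.5,258/1.5)),brass(t,(418/1.5,266/1.5));print(bs,bt,tri(s,bs[:2],t,bt[:2]))
for n,c,g in(("s",s,(229.5,175)),("t",t,(260,156))):
    for m in masks_of(c,"grip"):
        ys,xs=np.nonzero(m["pixels"]);print(n,m["confidence"],m["box"],xs.mean(),ys.mean(),atz(c,(xs.mean(),ys.mean()),.172))
a=atz(t,bt[:2],.162);print(a, atz(s,bs[:2],.162), atz(t,(390/1.5,234/1.5),.18))
ims=[]
for c,(u,v) in((s,(250,190)),(t,(275,190))):
    ims.append(cv2.resize(c["color"][v-48:v+48,u-48:u+48,::-1],(400,400),interpolation=cv2.INTER_CUBIC))
cv2.imwrite("pics/c1.png",np.hstack(ims))
E
```

```text
(np.float64(247.93548387096774), np.float64(171.25806451612902), 31, np.int64(168), np.int64(175)) (np.float64(278.6756756756757), np.float64(176.72972972972974), 37, np.int64(174), np.int64(180)) (array([ 0.50768306, -0.08905967,  0.15295062]), np.float64(0.001080102453385328))
s 0.75 [246.2, 245.5, 7.5, 22.8] 250.5759493670886 255.93037974683546 [0.43166677 0.2268085  0.172     ]
s 0.66 [262.5, 225.4, 11.0, 17.7] 268.04347826086956 235.2554347826087 [0.40098484 0.1560068  0.172     ]
s 0.49 [312.3, 118.0, 7.7, 17.1] 316.90384615384613 126.4326923076923 [ 0.31691846 -0.34466851  0.172     ]
s 0.46 [142.6, 227.0, 11.5, 22.0] 149.01136363636363 235.2784090909091 [0.69832884 0.22003827 0.172     ]
s 0.42 [224.2, 165.9, 11.1, 21.8] 229.45238095238096 173.88095238095238 [ 0.55445562 -0.04568419  0.172     ]
s 0.28 [224.9, 164.9, 61.3, 55.4] 255.56480558325026 191.86390827517448 [0.46291534 0.01130437 0.172     ]
t 0.73 [384.9, 245.8, 14.4, 17.2] 391.38709677419354 254.78064516129032 [ 0.31761841 -0.33992413  0.172     ]
t 0.61 [141.3, 95.3, 13.5, 11.5] 148.44516129032257 100.89032258064516 [0.69773379 0.22045589 0.172     ]
t 0.53 [278.5, 175.3, 2.4, 8.4] 278.7241379310345 177.58620689655172 [ 0.50228257 -0.08836818  0.172     ]
t 0.51 [134.5, 204.7, 16.1, 13.4] 142.36486486486487 210.0472972972973 [0.43257124 0.22917155 0.172     ]
t 0.47 [254.6, 150.9, 12.8, 11.5] 260.4761904761905 155.61111111111111 [ 0.55603071 -0.04681374  0.172     ]
[ 0.50637817 -0.08869868  0.162     ] [ 0.50502851 -0.07938564  0.162     ] [ 0.55308945 -0.04568303  0.18      ]
```

View pics/c1.png

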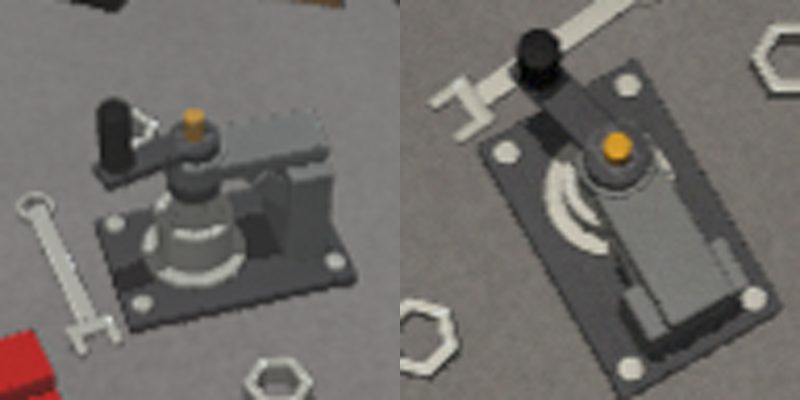

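The crop confirms it: left panel (side view), grip at (113,135) and brass rod at (193,125); right panel (top view), grip at (540,55) and rod at (617,147). Grip is at about (0.555,-0.046) and the axis at (0.507,-0.089), 64 mm apart, which agrees with the given 65 mm. The crank direction is about 41°. Moving above the grip.

Emit:
{"name": "apply_moves", "arguments": {"steps": [[[0.7,-41,31,-3,0,0,0],[0.7,-41,31,-3,0,0,0],[0.7,-41,31,-3,0,0,0],[0.7,-41,31,-3,0,0,0],[0.7,-41,31,-3,0,0,0],[0.7,-41,31,-3,0,0,0],[0.7,-41,31,-3,0,0,0],[0.7,-41,31,-3,0,0,0],[0.7,-41,31,-3,0,0,0],[0.7,-41,31,-3,0,0,0],[0.7,-41,31,-3,0,0,0],[0.7,-41,31,-3,0,0,0]]]}}

```text
time_s: 1.8
tcp_pos: [0.5519, -0.0454, 0.2759]
ee_rot: [[-0.925, -0.38, 0.0], [-0.38, 0.925, 0.0], [-0.0, -0.0, -1.0]]
wrist_force: [1.2, -1.3, -0.2]
gripper_width: 0.699
```

Emit:
{"name": "apply_moves", "arguments": {"steps": [[[0.7,0,0,0,0,0,-0.17],[0.7,0,0,0,0,0,-0.17],[0.7,0,0,0,0,0,-0.17],[0.7,0,0,0,0,0,-0.17],[0.7,0,0,0,0,0,-0.17]]]}}

```text
time_s: 2.42
tcp_pos: [0.5512, -0.047, 0.2755]
ee_rot: [[-0.32, -0.948, -0.0], [-0.948, 0.32, 0.0], [-0.0, 0.0, -1.0]]
wrist_force: [0.4, -0.3, 0.3]
gripper_width: 0.699
```

```bash
cat >> h.py <<'E'
G=np.array([.5553,-.0462]);A=np.array([.507,-.0887])
def st(target=None):
    s=sense();R=np.array(s["ee_rot"]);p=np.array(s["tcp_pos"])
    print("t",round(s["time_s"],2),"p",p.round(4),"yaw",round(np.degrees(np.arctan2(R[1,1],R[0,1])),1),"j",np.round(s["joints"],1),"F",np.round(s["wrist_force"],1),"w",round(s["gripper_width"],3))
    if target is not None: print("tool mm",(R.T@(np.array(target)-p)*1000).round(1))
    return s
E
python3 -c "
from h import *
st([.5553,-.0462,.178])"
```

```text
t 2.42 p [ 0.5512 -0.047   0.2755] yaw 161.4 j [ 11.9  13.7  -6.4  -0.  -70.  -30.6] F [ 0.4 -0.3  0.3] w 0.699
tool mm [-2.1 -3.7 97.5]
```

Emit:
{"name": "apply_moves", "arguments": {"steps": [[[0.7,-2,-4,20,0,0,0],[0.7,0,0,30,0,0,0],[0.7,0,0,28,0,0,0],[0.7,0,0,19,0,0,0],[0.2,0,0,0,0,0,0],[0.2,0,0,0,0,0,0],[0.2,0,0,0,0,0,0],[0.2,0,0,0,0,0,0]]]}}

```text
time_s: 3.42
tcp_pos: [0.556, -0.0464, 0.1793]
ee_rot: [[-0.325, -0.946, 0.001], [-0.946, 0.325, 0.0], [-0.001, -0.001, -1.0]]
wrist_force: [0.4, -0.5, 0.2]
gripper_width: 0.328
```

Run:
```python
from h import *
st()
ims=[]
for n,(u,v) in(("side",(250,180)),("top",(275,180))):
    c=capture(n);q=proj(c,[*A,.163])[0];print(n,q,brass(c,q,10))
    ims.append(cv2.resize(c["color"][v-48:v+48,u-48:u+48,::-1],(400,400),interpolation=cv2.INTER_CUBIC))
cv2.imwrite("pics/c2.png",np.hstack(ims))
```

```text
t 3.42 p [ 0.556  -0.0464  0.1793] yaw 161.0 j [ 11.9  18.5 -14.2   0.  -57.3 -30.8] F [ 0.4 -0.5  0.2] w 0.328
side [247.9539156  168.92281229] None
top [278.68311944 176.38583229] (np.float64(278.86206896551727), np.float64(177.0), 29, np.int64(174), np.int64(180))
```

View pics/c2.png

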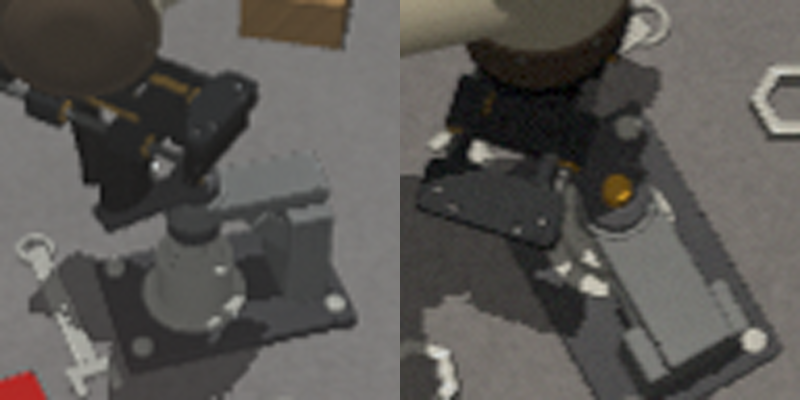

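Top panel: the fingers are on the grip at about (555,130) and the rod shows at (618,190). Side panel: the gripper hides the rod, but the bolt under the hub shows at (193,222). The grasp holds at opening 0.328. I'll keep a reference and turn back in 15° steps, with a look after each.

```bash
cat >> h.py <<'E'
import os,sys
A=np.array([.5072,-.0893])
def plan(deg,n=3,lead=0,yawrow=0):
    s=sense();R=np.array(s["ee_rot"]);p=np.array(s["tcp_pos"]);v=p[:2]-A
    th=np.arctan2(v[1],v[0]);print("t",round(s["time_s"],2),"ang",round(np.degrees(th)%360,1),"rad",round(np.hypot(*v)*1000,1),"z",round(p[2],4),"j6",round(s["joints"][5]),"F",np.round(s["wrist_force"],1),"w",round(s["gripper_width"],3))
    q=p.copy()
    for i in range(1,n+1):
        a=th+np.radians(deg)*i/n;t=np.array([*(A+.065*np.array([np.cos(a),np.sin(a)])),.1785])
        print((R.T@(t-q)*1000).round(1).tolist());q=t
def look(tag):
    d=[]
    for n in("side","top"):
        c=capture(n);im=c["color"].astype(float)
        q=proj(c,[*A,.163])[0];b=brass(c,q,9)
        print(n,"rod",None if b is None else (round(b[0]-q[0],2),round(b[1]-q[1],2),b[2]))
        cv2.imwrite(f"pics/raw_{tag}_{n}.png",c["color"][:,:,::-1])
        if n=="side":
            print("col",im[160:222,244:251].mean((1,2)).round().astype(int).tolist())
E
python3 - <<'E'
from h import *
look("0");plan(15)
E
```

```text
side rod None
col [44, 45, 44, 49, 46, 43, 39, 53, 47, 38, 36, 36, 36, 34, 37, 42, 42, 44, 47, 46, 45, 57, 67, 67, 66, 66, 66, 59, 48, 45, 56, 82, 90, 89, 89, 89, 88, 89, 90, 90, 90, 90, 90, 89, 89, 89, 89, 89, 90, 91, 93, 71, 49, 46, 47, 47, 48, 48, 52, 63, 68, 68]
top rod (np.float64(0.1), np.float64(0.63), 29)
t 3.62 ang 41.2 rad 65.2 z 0.1792 j6 -31 F [-0.3  0.6  2.1] w 0.276
[-2.5, 5.1, 0.7]
[-2.2, 5.2, -0.0]
[-1.7, 5.4, -0.0]
```

Emit:
{"name": "apply_moves", "arguments": {"steps": [[[0.2,-2.5,5.1,0.5,0,0,0],[0.2,-2.2,5.2,0,0,0,0],[0.2,-1.7,5.4,0,0,0,0],[0.2,0,0,0,0,0,0]]]}}

```text
time_s: 4.12
tcp_pos: [0.5427, -0.035, 0.1791]
ee_rot: [[-0.324, -0.946, 0.001], [-0.946, 0.324, -0.0], [-0.0, -0.001, -1.0]]
wrist_force: [-0.7, -0.7, 6.2]
gripper_width: 0.274
```

Run:
```python
from h import *
look("1");plan(15)
```

```text
side rod None
col [38, 37, 37, 36, 36, 36, 36, 49, 58, 61, 59, 55, 50, 47, 48, 52, 46, 42, 44, 43, 44, 51, 58, 63, 65, 65, 65, 58, 47, 45, 56, 82, 89, 89, 87, 88, 88, 88, 90, 90, 89, 89, 89, 88, 88, 88, 88, 89, 89, 90, 92, 71, 49, 45, 46, 46, 47, 47, 51, 62, 67, 68]
top rod (np.float64(0.23), np.float64(0.54), 31)
t 4.22 ang 56.8 rad 64.8 z 0.1791 j6 -32 F [-0.6  0.   6.8] w 0.28
[-1.3, 5.5, 0.6]
[-0.7, 5.6, -0.0]
[-0.2, 5.7, -0.0]
```

Emit:
{"name": "apply_moves", "arguments": {"steps": [[[0.2,-1.3,5.5,-0.6,0,0,0],[0.2,-0.7,5.6,0,0,0,0],[0.2,-0.2,5.7,0,0,0,0],[0.2,0,0,0,0,0,0]]]}}

```text
time_s: 4.72
tcp_pos: [0.5268, -0.0278, 0.1791]
ee_rot: [[-0.325, -0.946, -0.001], [-0.946, 0.325, -0.0], [0.001, 0.001, -1.0]]
wrist_force: [-1.7, -2.3, 6.9]
gripper_width: 0.28
```

Run:
```python
from h import *
look("2");plan(15)
```

```text
side rod None
col [44, 41, 38, 37, 36, 37, 40, 38, 36, 36, 44, 51, 57, 55, 54, 51, 43, 40, 41, 40, 40, 44, 47, 51, 54, 57, 60, 56, 47, 44, 55, 82, 89, 89, 87, 88, 88, 87, 89, 89, 89, 89, 89, 88, 88, 88, 88, 88, 89, 90, 92, 71, 49, 46, 46, 46, 47, 47, 51, 62, 68, 68]
top rod (np.float64(0.22), np.float64(0.27), 32)
t 4.83 ang 72.4 rad 64.5 z 0.1791 j6 -34 F [-1.7 -2.8  6. ] w 0.278
[-0.1, 5.7, 0.6]
[0.9, 5.6, 0.0]
[1.4, 5.5, 0.0]
```

Emit:
{"name": "apply_moves", "arguments": {"steps": [[[0.2,0,5.7,0,0,0,-0.087],[0.2,0.3,5.7,0,0,0,-0.087],[0.2,0.3,5.7,0,0,0,-0.087],[0.2,0,0,0,0,0,0]]]}}

```text
time_s: 5.32
tcp_pos: [0.51, -0.0251, 0.1791]
ee_rot: [[-0.069, -0.998, -0.001], [-0.998, 0.069, -0.002], [0.002, 0.001, -1.0]]
wrist_force: [-1.1, -5.2, 5.4]
gripper_width: 0.281
```

Run:
```python
from h import *
look("3");plan(15)
```

```text
side rod None
col [47, 45, 44, 43, 45, 61, 71, 64, 52, 41, 38, 41, 41, 37, 35, 33, 32, 32, 31, 32, 31, 31, 31, 32, 33, 35, 37, 39, 39, 39, 45, 63, 68, 69, 72, 85, 91, 89, 89, 89, 89, 88, 88, 88, 88, 88, 88, 88, 89, 90, 92, 70, 49, 46, 46, 46, 47, 47, 52, 63, 68, 68]
top rod (np.float64(0.06), np.float64(0.14), 34)
t 5.42 ang 87.5 rad 64.3 z 0.1791 j6 -20 F [-1.2 -5.5  6.4] w 0.279
[-0.3, 5.7, 0.6]
[0.9, 5.6, 0.0]
[1.4, 5.5, 0.0]
```

Emit:
{"name": "apply_moves", "arguments": {"steps": [[[0.2,0.7,5.7,0,0,0,-0.087],[0.2,0.4,5.7,0,0,0,-0.087],[0.2,0.4,5.7,0,0,0,-0.087],[0.2,0,0,0,0,0,0]]]}}

```text
time_s: 5.92
tcp_pos: [0.4936, -0.0268, 0.1791]
ee_rot: [[0.191, -0.982, 0.0], [-0.982, -0.191, -0.002], [0.002, -0.0, -1.0]]
wrist_force: [1.2, -5.7, 5.1]
gripper_width: 0.28
```

```bash
sed -i 's/^A=np.array(\[.5072,-.0893\])/A=np.array([.507,-.0902])/' h.py
python3 - <<'E'
from h import *
look("4");plan(15)
E
```

```text
side rod (np.float64(-0.56), np.float64(3.4), 4)
col [45, 44, 44, 44, 48, 80, 114, 124, 91, 62, 53, 58, 70, 57, 38, 33, 32, 32, 33, 32, 32, 32, 32, 32, 32, 32, 32, 33, 33, 35, 43, 50, 55, 52, 50, 79, 89, 88, 89, 90, 89, 89, 89, 88, 88, 88, 88, 89, 89, 90, 92, 71, 50, 46, 47, 47, 48, 48, 52, 62, 68, 68]
top rod (np.float64(-0.54), np.float64(0.1), 36)
t 6.03 ang 101.9 rad 64.7 z 0.1791 j6 -5 F [ 1.1 -6.7  5.6] w 0.283
[0.1, 5.7, 0.6]
[0.8, 5.6, 0.0]
[1.3, 5.5, 0.0]
```

Emit:
{"name": "apply_moves", "arguments": {"steps": [[[0.2,0.6,5.7,-0.3,0,0,-0.087],[0.2,0.4,5.7,0,0,0,-0.087],[0.2,0.4,5.7,0,0,0,-0.087],[0.2,0,0,0,0,0,0]]]}}

```text
time_s: 6.52
tcp_pos: [0.4782, -0.0327, 0.1792]
ee_rot: [[0.438, -0.899, 0.002], [-0.899, -0.438, -0.001], [0.002, -0.001, -1.0]]
wrist_force: [3.4, -6.0, 2.1]
gripper_width: 0.279
```

Run:
```python
from h import *
look("5");plan(15)
```

```text
side rod (np.float64(-2.72), np.float64(-2.27), 6)
col [38, 36, 36, 35, 46, 67, 62, 43, 35, 36, 39, 38, 36, 36, 36, 37, 42, 48, 43, 38, 44, 55, 53, 49, 48, 51, 52, 51, 46, 44, 55, 78, 88, 90, 88, 86, 95, 93, 90, 89, 89, 89, 89, 88, 88, 88, 88, 89, 89, 90, 92, 71, 50, 47, 47, 47, 48, 48, 52, 62, 69, 68]
top rod (np.float64(-0.5), np.float64(0.08), 38)
t 6.62 ang 116.6 rad 64.3 z 0.1791 j6 10 F [ 2.6 -6.7  3.2] w 0.275
[-0.4, 5.7, 0.6]
[0.8, 5.6, -0.0]
[1.3, 5.5, -0.0]
```

Emit:
{"name": "apply_moves", "arguments": {"steps": [[[0.2,0.7,5.7,-0.2,0,0,-0.087],[0.2,0.4,5.7,0,0,0,-0.087],[0.2,0.4,5.7,0,0,0,-0.087],[0.2,0,0,0,0,0,0]]]}}

```text
time_s: 7.12
tcp_pos: [0.4649, -0.0423, 0.1792]
ee_rot: [[0.655, -0.756, 0.003], [-0.756, -0.655, -0.0], [0.002, -0.002, -1.0]]
wrist_force: [4.1, -5.6, 0.4]
gripper_width: 0.279
```

Run:
```python
from h import *
from scipy.optimize import least_squares
P=np.array([(.556,-.0464),(.5427,-.035),(.5268,-.0278),(.51,-.0251),(.4936,-.0268),(.4782,-.0327),sense()["tcp_pos"][:2]])
print(least_squares(lambda c:np.hypot(*(P-c[:2]).T)-.065,[.507,-.09]).x, least_squares(lambda c:np.hypot(*(P-c[:2]).T)-c[2],[.507,-.09,.065]).x)
look("6");plan(15)
```

```text
[ 0.50840489 -0.09024416] [ 0.50847302 -0.08869004  0.06362848]
side rod (np.float64(0.24), np.float64(1.8), 10)
col [36, 38, 40, 44, 43, 39, 41, 40, 54, 66, 70, 75, 79, 75, 63, 66, 76, 76, 67, 58, 56, 72, 80, 68, 64, 66, 67, 59, 48, 44, 56, 82, 90, 90, 88, 87, 91, 134, 134, 103, 89, 91, 91, 90, 90, 90, 90, 111, 105, 95, 93, 71, 50, 47, 47, 47, 48, 48, 52, 63, 69, 69]
top rod None
t 7.22 ang 131.3 rad 63.7 z 0.1792 j6 26 F [ 4.8 -5.9  1.1] w 0.279
[-1.0, 5.7, 0.7]
[0.8, 5.6, -0.0]
[1.3, 5.5, -0.0]
```

```bash
sed -i 's/^A=np.array(\[.507,-.0902\])/A=np.array([.5084,-.0902])/' h.py
python3 - <<'E'
import cv2,numpy as np
ims=[cv2.resize(cv2.imread(f"pics/raw_6_{n}.png")[v-40:v+40,u-40:u+40],(400,400),interpolation=cv2.INTER_CUBIC) for n,u,v in(("side",250,180),("top",278,176))]
cv2.imwrite("pics/c3.png",np.hstack(ims))
from h import *
plan(15)
E
```

```text
t 7.22 ang 132.2 rad 64.7 z 0.1792 j6 26 F [ 4.8 -5.9  1.1] w 0.279
[0.0, 5.7, 0.7]
[0.9, 5.6, -0.0]
[1.4, 5.5, -0.0]
```

View pics/c3.png

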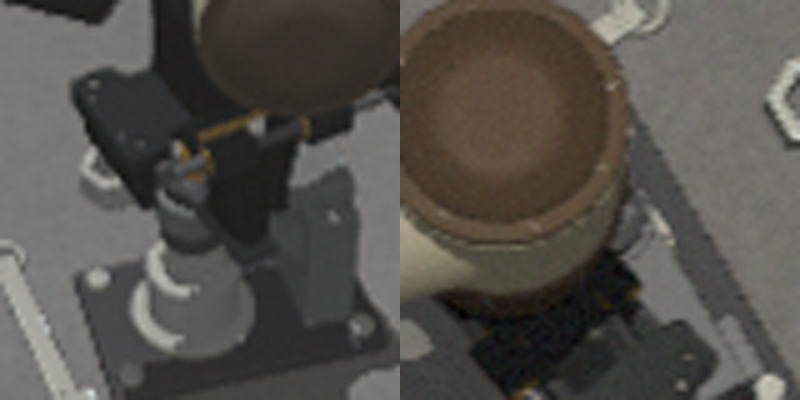

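Both views of the rod are blocked here: the gripper covers it in the side panel at (185,155), and the wrist covers it in the top panel. I'll turn the gripper's long side out of the side camera's sight line while going on.

Emit:
{"name": "apply_moves", "arguments": {"steps": [[[0.2,0.1,2.4,0,0,0,-0.175],[0.2,-0.3,2.4,0,0,0,-0.175],[0.2,-0.6,2.4,0,0,0,-0.175],[0.2,-0.9,2.3,0,0,0,-0.175],[0.2,-1.2,2.1,0,0,0,-0.175],[0.2,-1.5,1.9,0,0,0,-0.175],[0.2,-1.7,1.7,0,0,0,-0.175],[0.2,0,0,0,0,0,0]]]}}

```text
time_s: 8.22
tcp_pos: [0.4544, -0.0544, 0.1792]
ee_rot: [[0.933, 0.36, 0.004], [0.36, -0.933, 0.001], [0.004, 0.001, -1.0]]
wrist_force: [4.3, -2.0, 0.0]
gripper_width: 0.278
```

Run:
```python
from h import *
look("7");plan(15);st()
```

```text
side rod (np.float64(0.75), np.float64(2.55), 33)
col [119, 119, 119, 118, 116, 117, 118, 120, 123, 123, 107, 81, 73, 75, 78, 77, 80, 79, 68, 54, 53, 85, 97, 76, 67, 68, 67, 59, 48, 45, 57, 83, 90, 91, 91, 87, 90, 140, 162, 124, 93, 92, 92, 92, 92, 91, 90, 125, 156, 162, 118, 77, 72, 74, 74, 73, 70, 57, 60, 93, 116, 119]
top rod None
t 8.32 ang 146.5 rad 64.8 z 0.1792 j6 97 F [ 4.4 -2.8  0.2] w 0.28
[-4.6, 3.3, 0.7]
[-4.2, 3.9, -0.0]
[-3.8, 4.2, -0.0]
t 8.32 p [ 0.4544 -0.0544  0.1792] yaw -68.9 j [ 13.6   8.9 -27.4   0.  -53.4  97.4] F [ 4.4 -2.8  0.2] w 0.28
```

```bash
cat >> h.py <<'E'
def rod(tag):
    c=dict(color=cv2.imread(f"pics/raw_{tag}_side.png")[:,:,::-1]);print("abs rod",[round(float(x),2) for x in brass(c,(248,171),12) or []])
    im=c["color"].astype(int);print("R-B",(im[164:180,245:251,0]-im[164:180,245:251,2]).mean(1).round().astype(int).tolist())
E
python3 - <<'E'
from h import *
rod(7)
im=cv2.resize(cv2.imread("pics/side0.png"),(512,384),interpolation=cv2.INTER_AREA)[:,:,::-1].astype(int)
print((im[164:180,245:251,0]-im[164:180,245:251,2]).mean(1).round().astype(int).tolist())
cv2.imwrite("pics/c4.png",cv2.resize(cv2.imread("pics/raw_7_side.png")[140:220,210:290],(560,560),interpolation=cv2.INTER_CUBIC))
E
```

```text
abs rod [248.36, 171.09, 33.0, 168.0, 175.0]
R-B [4, 3, 0, 29, 78, 91, 68, 46, 41, 42, 42, 34, 6, -3, -2, 0]
[3, 4, 1, 5, 54, 87, 84, 60, 43, 42, 41, 34, 7, -2, -2, -1]
```

View pics/c4.png

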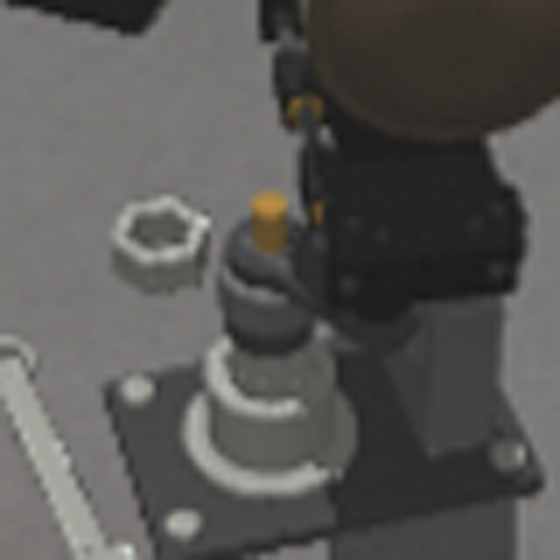

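The crop shows the brass rod clear at (268,222), its top edge about 0.6 px higher than at the start. That fits roughly 3 mm of climb, so it has not dropped yet. From here I'll track the rod's top edge in the side view.

Emit:
{"name": "apply_moves", "arguments": {"steps": [[[0.2,-4.6,3.3,0,0,0,0],[0.2,-4.2,3.9,0,0,0,0],[0.2,-3.8,4.2,0,0,0,0],[0.2,0,0,0,0,0,0]]]}}

```text
time_s: 8.82
tcp_pos: [0.4474, -0.0696, 0.1793]
ee_rot: [[0.933, 0.359, 0.006], [0.359, -0.933, 0.001], [0.006, 0.001, -1.0]]
wrist_force: [6.9, -3.5, -1.5]
gripper_width: 0.277
```

```bash
cat >> h.py <<'E'
def slook(tag):
    c=capture("side");cv2.imwrite(f"pics/raw_{tag}_side.png",c["color"][:,:,::-1]);rod(tag)
E
python3 - <<'E'
from h import *
slook(8);plan(15)
E
```

```text
abs rod [248.09, 172.35, 23.0, 170.0, 175.0]
R-B [4, 3, 4, 3, 0, 21, 70, 90, 74, 49, 40, 34, 7, -3, -1, 0]
t 8.88 ang 161.4 rad 64.4 z 0.1793 j6 99 F [ 7.1 -3.7 -1.7] w 0.275
[-3.9, 4.1, 0.7]
[-3.0, 4.8, -0.0]
[-2.6, 5.0, -0.0]
```

Emit:
{"name": "apply_moves", "arguments": {"steps": [[[0.2,0,0,0,0,0,0],[0.2,0,0,0,0,0,0]]]}}

```text
time_s: 9.12
tcp_pos: [0.4474, -0.0696, 0.1792]
ee_rot: [[0.933, 0.36, 0.006], [0.36, -0.933, 0.001], [0.005, 0.001, -1.0]]
wrist_force: [7.1, -3.5, -1.8]
gripper_width: 0.28
```

Run:
```python
from h import *
slook(9);plan(-15)
cv2.imwrite("pics/c5.png",cv2.resize(cv2.imread("pics/raw_9_side.png")[140:220,210:290],(560,560),interpolation=cv2.INTER_CUBIC))
```

```text
abs rod [248.09, 172.35, 23.0, 170.0, 175.0]
R-B [4, 3, 3, 3, 1, 21, 70, 90, 74, 50, 40, 34, 8, -3, -2, -1]
t 9.18 ang 161.4 rad 64.4 z 0.1792 j6 99 F [ 5.5 -3.1 -2. ] w 0.28
[3.3, -4.6, 0.8]
[4.2, -3.9, 0.0]
[4.5, -3.5, 0.0]
```

View pics/c5.png

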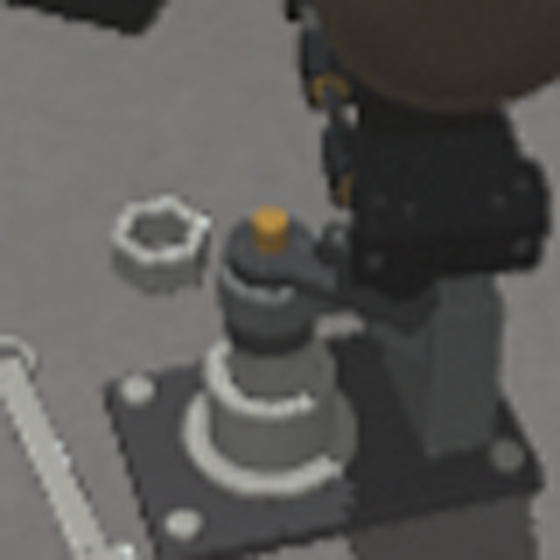

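The bolt has dropped: the rod top fell 2.2 px (about 9–10 mm) and is steady, at (270,228) in the crop. The drop happened between crank directions 146.5° and 161.4°, so I take 154°. I'm at 161.4° now and must turn forward 367.4° to reach 154° again.

Run:
```python
from h import *
plan(-90,12)
```

```text
t 9.18 ang 161.4 rad 64.4 z 0.1792 j6 99 F [ 5.5 -3.1 -2. ] w 0.28
[5.3, -6.6, 0.8]
[6.6, -5.4, 0.0]
[7.2, -4.4, 0.0]
[7.8, -3.5, 0.0]
[8.2, -2.4, 0.0]
[8.4, -1.3, 0.0]
[8.5, -0.2, 0.0]
[8.5, 0.9, 0.0]
[8.3, 2.0, 0.0]
[7.9, 3.0, 0.0]
[7.5, 4.1, 0.0]
[6.9, 5.0, 0.0]
```

Emit:
{"name": "apply_moves", "arguments": {"steps": [[[0.2,5.3,-6.6,0,0,0,0],[0.2,6.6,-5.4,0,0,0,0],[0.2,7.2,-4.4,0,0,0,0],[0.2,7.8,-3.5,0,0,0,0],[0.2,8.2,-2.4,0,0,0,0],[0.2,8.4,-1.3,0,0,0,0],[0.2,8.5,-0.2,0,0,0,0],[0.2,8.5,0.9,0,0,0,0],[0.2,8.3,2.0,0,0,0,0],[0.2,7.9,3.0,0,0,0,0],[0.2,7.5,4.1,0,0,0,0],[0.2,6.9,5.0,0,0,0,0]]]}}

```text
time_s: 10.68
tcp_pos: [0.5278, -0.0263, 0.1792]
ee_rot: [[0.933, 0.359, 0.002], [0.359, -0.933, 0.005], [0.004, -0.004, -1.0]]
wrist_force: [0.1, 7.9, 4.5]
gripper_width: 0.277
```

Run:
```python
from h import *
plan(-90,12)
```

```text
t 10.68 ang 73.1 rad 66.8 z 0.1792 j6 97 F [0.1 7.9 4.5] w 0.277
[5.3, 7.0, 0.7]
[5.6, 6.4, -0.0]
[4.7, 7.1, -0.0]
[3.7, 7.7, -0.0]
[2.7, 8.1, -0.0]
[1.6, 8.4, -0.0]
[0.5, 8.5, -0.0]
[-0.6, 8.5, -0.0]
[-1.7, 8.3, -0.0]
[-2.8, 8.0, -0.0]
[-3.8, 7.6, -0.0]
[-4.8, 7.0, -0.0]
```

```bash
sed -i 's/^A=np.array(\[.5084,-.0902\])/A=np.array([.508,-.0888])/' h.py
python3 - <<'E'
from h import *
plan(-90,12)
E
```

```text
t 10.68 ang 72.4 rad 65.5 z 0.1792 j6 97 F [0.1 7.9 4.5] w 0.277
[5.9, 6.2, 0.7]
[5.5, 6.5, -0.0]
[4.6, 7.2, -0.0]
[3.6, 7.7, -0.0]
[2.6, 8.1, -0.0]
[1.5, 8.4, -0.0]
[0.4, 8.5, -0.0]
[-0.7, 8.5, -0.0]
[-1.8, 8.3, -0.0]
[-2.9, 8.0, -0.0]
[-3.9, 7.6, -0.0]
[-4.9, 7.0, -0.0]
```

Emit:
{"name": "apply_moves", "arguments": {"steps": [[[0.2,6.1,5.2,-0.3,0,0,0],[0.2,5.5,6.5,0,0,0,0],[0.2,4.6,7.2,0,0,0,0],[0.2,3.6,7.7,0,0,0,0],[0.2,2.6,8.1,0,0,0,0],[0.2,1.5,8.4,0,0,0,0],[0.2,0.4,8.5,0,0,0,0],[0.2,-0.7,8.5,0,0,0,0],[0.2,-1.8,8.3,0,0,0,0],[0.2,-2.9,8.0,0,0,0,0],[0.2,-3.9,7.6,0,0,0,0],[0.2,-4.9,7.0,0,0,0,0]]]}}

```text
time_s: 12.18
tcp_pos: [0.5713, -0.1093, 0.1793]
ee_rot: [[0.933, 0.359, 0.005], [0.359, -0.933, 0.002], [0.005, 0.0, -1.0]]
wrist_force: [4.6, -0.6, 0.3]
gripper_width: 0.278
```

Run:
```python
from h import *
slook(10);plan(-90,12)
```

```text
abs rod [248.33, 173.0, 18.0, 171.0, 175.0]
R-B [4, 3, 4, 4, 3, 2, 3, 52, 76, 73, 51, 34, 7, -2, -2, -1]
t 12.22 ang 341.1 rad 66.5 z 0.1793 j6 106 F [ 5.6 -1.6 -1.2] w 0.28
[-7.0, 5.2, 0.8]
[-6.6, 5.3, -0.0]
[-7.3, 4.4, -0.0]
[-7.8, 3.4, -0.0]
[-8.2, 2.4, -0.0]
[-8.4, 1.3, -0.0]
[-8.5, 0.2, -0.0]
[-8.5, -0.9, -0.0]
[-8.3, -2.0, -0.0]
[-7.9, -3.1, -0.0]
[-7.5, -4.1, -0.0]
[-6.9, -5.0, -0.0]
```

```bash
sed -i 's/^A=np.array(\[.508,-.0888\])/A=np.array([.5091,-.0887])/' h.py
python3 - <<'E'
from h import *
plan(-90,12)
E
```

```text
t 12.22 ang 340.7 rad 65.5 z 0.1793 j6 106 F [ 5.6 -1.6 -1.2] w 0.28
[-6.3, 5.8, 0.8]
[-6.7, 5.3, -0.0]
[-7.3, 4.4, -0.0]
[-7.8, 3.4, -0.0]
[-8.2, 2.3, -0.0]
[-8.4, 1.2, -0.0]
[-8.5, 0.1, -0.0]
[-8.4, -1.0, -0.0]
[-8.2, -2.1, -0.0]
[-7.9, -3.1, -0.0]
[-7.4, -4.1, -0.0]
[-6.8, -5.1, -0.0]
```

Emit:
{"name": "apply_moves", "arguments": {"steps": [[[0.2,-6.0,5.8,0,0,0,0],[0.2,-6.7,5.3,0,0,0,0],[0.2,-7.3,4.4,0,0,0,0],[0.2,-7.8,3.4,0,0,0,0],[0.2,-8.2,2.3,0,0,0,0],[0.2,-8.4,1.2,0,0,0,0],[0.2,-8.5,0.1,0,0,0,0],[0.2,-8.4,-1.0,0,0,0,0],[0.2,-8.2,-2.1,0,0,0,0],[0.2,-7.9,-3.1,0,0,0,0],[0.2,-7.4,-4.1,0,0,0,0],[0.2,-6.8,-5.1,0,0,0,0]]]}}

```text
time_s: 13.72
tcp_pos: [0.4858, -0.1491, 0.1792]
ee_rot: [[0.933, 0.359, 0.0], [0.359, -0.933, 0.001], [0.001, -0.001, -1.0]]
wrist_force: [2.9, 2.4, 1.3]
gripper_width: 0.279
```

Run:
```python
from h import *
from scipy.optimize import least_squares
P=np.array([(.556,-.0464),(.5427,-.035),(.5268,-.0278),(.51,-.0251),(.4936,-.0268),(.4782,-.0327),(.4649,-.0423),(.4544,-.0544),(.4474,-.0696),(.5278,-.0263),(.5713,-.1093),sense()["tcp_pos"][:2]])
f=least_squares(lambda c:np.hypot(*(P-c[:2]).T)-c[2],[.507,-.09,.065]);print(f.x,(f.fun*1e3).round(1))
slook(11);plan(-90,12)
```

```text
[ 0.50898911 -0.0894373   0.06456306] [-0.8 -0.5 -0.4 -0.2 -0.1 -0.  -0.   0.3  0.1  1.3  0.8 -0.5]
abs rod [247.75, 173.38, 16.0, 172.0, 175.0]
R-B [4, 4, 4, 3, 3, 2, -2, 22, 64, 74, 55, 35, 9, -2, -2, -1]
t 13.78 ang 247.9 rad 64.8 z 0.1792 j6 110 F [0.6 3.2 2.3] w 0.278
[-6.0, -6.0, 0.7]
[-5.0, -6.9, 0.0]
[-4.0, -7.5, 0.0]
[-3.0, -8.0, 0.0]
[-1.9, -8.3, 0.0]
[-0.8, -8.5, 0.0]
[0.3, -8.5, 0.0]
[1.4, -8.4, 0.0]
[2.5, -8.1, 0.0]
[3.5, -7.7, 0.0]
[4.5, -7.2, 0.0]
[5.4, -6.6, 0.0]
```

Emit:
{"name": "apply_moves", "arguments": {"steps": [[[0.2,-6.0,-6.2,0,0,0,0],[0.2,-5.0,-6.9,0,0,0,0],[0.2,-4.0,-7.5,0,0,0,0],[0.2,-3.0,-8.0,0,0,0,0],[0.2,-1.9,-8.3,0,0,0,0],[0.2,-0.8,-8.5,0,0,0,0],[0.2,0.3,-8.5,0,0,0,0],[0.2,1.4,-8.4,0,0,0,0],[0.2,2.5,-8.1,0,0,0,0],[0.2,3.5,-7.7,0,0,0,0],[0.2,0,0,0,0,0,0]]]}}

```text
time_s: 15.15
tcp_pos: [0.4453, -0.0809, 0.1793]
ee_rot: [[0.933, 0.36, -0.002], [0.36, -0.933, 0.001], [-0.002, -0.001, -1.0]]
wrist_force: [-1.4, 1.8, 1.3]
gripper_width: 0.281
```

```bash
sed -i 's/^A=np.array(\[.5091,-.0887\])/A=np.array([.5087,-.0895])/' h.py
python3 - <<'E'
from h import *
slook(12);plan(-10,2);st([.4501,-.0617,.1785])
E
```

```text
abs rod [248.0, 173.5, 16.0, 172.0, 175.0]
R-B [3, 3, 3, 3, 3, 3, 0, 1, 60, 88, 84, 46, 3, -4, -2, -1]
t 15.2 ang 172.5 rad 64.0 z 0.1792 j6 101 F [-2.7  2.1  1.2] w 0.284
[2.0, -5.3, 0.7]
[3.3, -4.6, 0.0]
t 15.2 p [ 0.4453 -0.0811  0.1792] yaw -68.9 j [ 1.030e+01  8.600e+00 -2.780e+01 -1.000e-01 -5.370e+01  1.008e+02] F [-2.7  2.1  1.2] w 0.284
tool mm [ 11.5 -16.4   0.7]
```

Emit:
{"name": "apply_moves", "arguments": {"steps": [[[0.2,2.3,-4.7,0,0,0,0],[0.2,2.7,-4.3,0,0,0,0],[0.2,3.1,-4.0,0,0,0,0],[0.2,3.4,-3.6,0,0,0,0],[0.2,0,0,0,0,0,0],[0.2,0,0,0,0,0,0]]]}}

```text
time_s: 15.95
tcp_pos: [0.4508, -0.0615, 0.1793]
ee_rot: [[0.933, 0.359, -0.0], [0.359, -0.933, 0.001], [0.0, -0.001, -1.0]]
wrist_force: [-2.4, 3.3, 0.2]
gripper_width: 0.281
```

Run:
```python
from h import *
slook(13);st([.4501,-.0617,.1785]);plan(-3,1)
a=cv2.imread("pics/raw_13_side.png")
cv2.imwrite("pics/c6.png",cv2.resize(a[140:220,210:290],(560,560),interpolation=cv2.INTER_CUBIC))
```

```text
abs rod [249.0, 172.83, 18.0, 167.0, 175.0]
R-B [4, 3, 3, 3, 3, 3, 0, -1, 55, 87, 85, 52, 6, -4, -2, 0]
t 16.0 p [ 0.4507 -0.0616  0.1793] yaw -69.0 j [ 12.7   8.8 -27.5  -0.1 -53.7  98.3] F [-4.2  2.1  0.2] w 0.278
tool mm [-0.6 -0.2  0.8]
t 16.0 ang 154.3 rad 64.3 z 0.1793 j6 98 F [-4.2  2.1  0.2] w 0.278
[2.1, -2.8, 0.8]
```

View pics/c6.png

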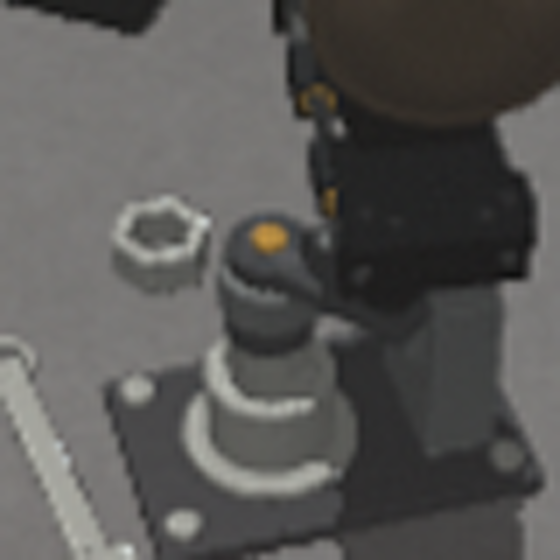

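The rod is now almost flush with the hub, at (268,237) in the crop. Its top sits about 2.3 px (10 mm) lower than after the drop, and the nut and wrench in view haven't moved. Handing in.

```bash
python3 -c "
from station import r
print(r.finish_job())"
```

```text
the job is handed in; nothing more can be done
None
```

I turned the grey starter's crank backward until the bolt dropped, then forward one turn from there. I handed the job in at about 16 s, still gripping and holding the crank still. No verdict came back.

- **Drop:** I turned back in 15° steps with a look after each. The bolt dropped between crank directions 147° and 162°. The rod top fell about 2.2 px (9–10 mm), and a second look showed it steady. I stopped at most 15° past the drop.
- **Forward turn:** I took the middle of that interval, 154.6°, as the drop point and finished at 154.3°. The exact drop angle is therefore known only to about ±7.5°, or about ±0.2 mm of bolt height.
- **Last check:** The rod top is a further 2.3 px (about 10 mm) lower and nearly flush with the hub, which fits a bolt reading of 0.021. In the last picture the grip is closed and the force at the wrist is under 5 N.
- **Bystanders:** One nut and the wrench were in the final crop and had not moved. I did not look at the other nut again, but the arm never went near it.
- **Disagreements:** My estimate of the turning axis wandered by 1–2 mm during the turn, which gave side forces up to about 8 N. The half-turn check read 5.7 mm of sinking where 5 mm was expected, which is within the precision of the picture.

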